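# Drop a used blood tube through a lever-operated waste bin lid

## Task

A used blood tube is waiting on the chute of the yellow waste bin, held back by the closed red lid. Press the bin's hand lever all the way down with a fingertip so that the lid stands wide open, and keep it down until the tube lies in the bin; then let the lever rise slowly so that the lid eases shut without slamming, and take the hand away. Do not grasp, push or touch the tube or the lid, do not pick anything up, and leave the other things on the worktop alone.

Things in the scene. Friction and masses are not known exactly. Their poses are not given: they have to be found in the camera images.
- bin: yellow waste bin, fixed: open box 150 (x) by 126 (y) mm, rim 95 mm high, walls 3 mm; origin at the centre of its underside, z up. Its -x side is the front (roughly to the robot): there an aluminium chute, 126 mm wide with 14 mm side walls, rises forward from the rim at 22 degrees, to x = -142 mm and 136 mm high. The lever is on its right side (-y)
- lid: red lid panel, 145 (x) by 125 (y) by 24 mm, closed on the rim (top 124 mm above the worktop, 5 mm lower at the edges); its front apron blocks the lower end of the chute. Origin on the hinge line, in the middle of the rear edge, 100 mm up. Do not touch
- lid_angle (a joint): lid angle, rad: 0 closed, 0.96 wide open; geared to the lever: always twice the lever angle
- lever_angle (a joint): lever angle, rad: 0 at rest (pad up), 0.48 at its lower stop; pressing the pad down raises it. A spring and the lid drive it back: about 3.5 N at the pad to start it, 5 N at full press. Let go, it snaps back and the lid slams. Slammed means: the lid closes faster than 1.6 rad/s (some 0.13 m/s at the pad); 0.02 to 0.04 m/s at the pad eases it well
- lever: steel hand lever on the right side of the bin, ending in a black pad, 46x46x8 mm, the place to press from above; origin on the pivot (80 mm above the worktop, at the bin's x 20, y -72 mm), its pivot axis is its own y axis; at rest its axes are those of the bin
- pad_top (a point): centre of the pad's upper face; its axes are the lever's. The face is tilted (0.25 rad at rest, lower on the side of the bin; level half way, 0.25 rad the other way at full press). At rest about 154 mm above the worktop, 131 mm in front (-x) and 120 mm to the right (-y) of the bin's origin; at full press about 76 mm above the worktop
- lever_pivot (a point): point on the lever's pivot axis, which lies along the bin's y axis, 80 mm above the worktop; fixed to the bin. The pad turns about this axis, 168 mm from it, and moves about 17 mm farther from the bin on its way down
- used_tube: used blood tube with purple cap, 78 mm long, 15 mm across the cap, lying across the chute (along the bin's y) against the lid; origin at the centre of its closed end, z towards the cap. Rolls into the bin by itself in under 1 s once the lid is up. Do not touch
- forceps: steel dressing forceps, 140x16x12 mm, lying flat at the front right; origin at the centre of its underside; not part of the job
- tape_roll: white surgical tape roll, 62 mm across, 13 mm high; origin at the centre of its underside; not part of the job
- gauze_stack: stack of white gauze squares, 78x78x30 mm; origin at the centre of its underside; not part of the job
- paste_pot: white pot with turquoise lid, 54 mm across, 28 mm high, at the right; origin at the centre of its underside; not part of the job
- syringe: clear syringe, 140x23x33 mm, lying at the left; origin at the centre of its underside; not part of the job

How it is judged:
On the way:
1. with the fingers pressing the lever pad the lid stands wide open (over 0.85 rad) and the tube lies in the bin (value of joint lid_angle above 0.85 rad and contact force between the fingers and lever above 0.5 N and z of used_tube in the frame of bin between 0 and 0.06 m and x of used_tube in the frame of bin between -0.073 and 0.073 m and y of used_tube in the frame of bin between -0.062 and 0.062 m), for 0.3 s.
At the end, for the whole second after the job is handed in: the lid is shut (within 0.05 rad), the lever is back up (within 0.03 rad), and the tube lies at rest inside the bin (origin within the walls and under 60 mm above the worktop) (value of joint lid_angle below 0.05 rad and value of joint lever_angle below 0.03 rad and z of used_tube in the frame of bin between 0 and 0.06 m and x of used_tube in the frame of bin between -0.073 and 0.073 m and y of used_tube in the frame of bin between -0.062 and 0.062 m and linear speed of used_tube below 0.05 m/s); the robot touches nothing.
It fails at once if the lid slams or falls: it closes faster than 1.6 rad/s (velocity of joint lid_angle below -1.6 rad/s).
It fails at once if the robot touches the tube (contact force between any of the fingers, the arm and used_tube above 0.3 N).
It fails at once if the robot touches the lid instead of the lever (contact force between any of the fingers, the arm and lid above 0.5 N).
It fails at once if something else on the worktop is moved by more than 15 mm (distance of any of forceps, tape_roll, gauze_stack, paste_pot, syringe from where it was at the start of the episode above 0.015 m).
It also fails if it takes over 42 s, if anything falls off the work surface, if the arm or the gripper's body presses on something with over 40 N, if the wrist force passes 120 N, or if a joint passes its speed limit or range.

## Robot

A 6-joint arm with a two-finger parallel gripper is mounted at the origin on a cart in front of the work surface, level with it; the furniture and walls round the work are solid. World frame = base frame: x ahead of the robot, y to its left, z up, the work surface at z = 0. Lengths are in m, angles in rad, forces in N, time in s.
With the tool pointing down it reaches from about 0.325 to 0.775 m from the base axis. Payload 5.5 kg.
Tool frame: the origin (TCP) lies at the very end of the fingers, on their centre line; the grasp point (between the pads) lies behind it (env.grip_point_offset is the z of the grasp point in the tool frame, in m); z points along the fingers, y is the line along which they close (so a half turn about z gives the same grasp; the last joint's range is limited). The gripper opens to 88 mm and grips with 3 to 60 N. Pads are 20 mm wide; open, the fingers measure 115 mm over their backs; the gripper's body (75 mm by 178 mm) begins 61 mm behind the grasp point.
Start: joints at [-1.373, 0.091, 1.231, -0, 1.82, -0.057], TCP at [0.151, -0.581, 0.223] pointing down, gripper open.
Joint ranges: [-2.87, 2.87], [-0.86, 2.18], [0.17, 2.46], [-1.51, 4.65], [0.06, 2.69], [-2.65, 2.65]. Speed limits (rad/s): [2.57, 2.57, 3.01, 3.14, 3.14, 3.14].

## Interface

Orientations are given as a unit quaternion [w, x, y, z].
In Python, from workcell import get_state, eyes, hand_in, nets, env gives the robot as it stands.
- The arm moves only by the tool carry_out, never from a script. Its argument "increments" is a list of rows, each an object of numbers: "dx", "dy", "dz": the shift along the world's x, y, z in m; "rx", "ry", "rz": the turn, a rotation vector about the world's x, y, z in units of 5 degrees (1.0 is 5 degrees); "gripper": the opening, from 0 (shut) to 1 (fully open). In form: [{"dx": .., "dy": .., "dz": .., "rx": .., "ry": .., "rz": .., "gripper": ..}, ...]. A call has 1 to 5 rows; each row shifts and turns the commanded pose from where the row before left it; what a row does not reach is not made up. A row lasts 1/10 s, in which the tool goes at most 50 mm and 8.59 degrees, less where a joint would pass 70% of its speed; a pose out of reach is approached as far as the arm can. A call is refused whole if a number of a shift passes 0.05 or a number of a turn 1, either way. A call with a gripper value outside its range is refused whole. The fingers move at their own pace and stop on an object; "grip_force" is the grip in N (left out, the last holds). Time passes only in rows, so rows that do not move let the fingers close. It gives the time, the measured TCP pose, the force, the opening and the grip force at its end, in the units of the state.
- get_state(): the state, without advancing time (a new reading comes with each control period).
- eyes.read_camera(name): name is "side" or "top" or "wrist"; returns a dict with "img" (480x640x3 uint8, blue, green, red), "K" (3x3 intrinsics, pixels), "dist" ([k1, k2, p1, p2, k3] as OpenCV has them; the pictures are not rectified), "R" (3x3) and "t" (3): a world point X has camera coordinates R X + t; the wrist camera has in their place "hand_eye" (4x4, takes a point from camera to tool coordinates, whose origin is the TCP and whose axes are the flange's). Camera axes: x right, y down, z forward; pixel columns grow to the right and rows downward; lengths in m; the calibration is good to about 2 mm. A picture is of the moment at which its call begins: read the wrist's pose just before it. There is no depth.
- hand_in(): hands the job in; it is judged then, once.
Trained networks look in a picture, given as the dict that the camera call returned (one of the last four; its "shot" number tells which), for a name from the list of things; names that differ only in an ending like _2 or _b are one class to them, and where a whole thing is asked for, a point or a joint stands for the part that bears it (a point fixed in the world has none). Each returns a list of dicts, best first, with "p" (0 to 1); they miss things now and then, are a little off and sometimes report something else, mostly with a low value. They report only what shows in the picture. A call takes as long as a camera call.
- nets.find_in(picture, label): "at" ([column, row] in pixels, amid what is visible of it).
- nets.spot_point(picture, label): "at" ([column, row] in pixels: a listed point, or the origin of a listed thing).
The state is a dict: "t": time; "joint_pos": joint angles; "qvel": joint speeds; "joint_efforts": joint torques, N m; "eef_pos": TCP position; "eef_rot": TCP orientation; "contact_force": force on the tool from outside, world axes, zero at the start; "moment": the same for the moment, N m; "gripper_width": finger opening in m; "finger_force": force on a finger pad.
Only numpy, scipy, OpenCV 4.12 (cv2) and the standard library are available. Lean on these libraries where they do the work, as an engineer would, in place of code of your own. Each camera call takes 0.05 s, during which the arm holds its last target. There are 200 camera calls.

## Working session

There is one attempt and no reset: what is moved stays moved. The work goes in short steps, Python scripts to look and compute and a tool call to move; the robot and the scene stay as the last step left them, time stands still between calls to the robot, and variables do not carry over. Pictures are saved under pics/ and viewed, at most 10 in all, crops included, and the job is handed in when it is done.

Besides the shell and the picture viewer there is one more tool, called after "Emit:" in YAML: its name, and indented under it one key for each argument. carry_out: Moves the arm, as the interface text tells. Its arguments: {"type":"object","properties":{"increments":{"type":"array"},"grip_force":{"type":"number"}},"required":["increments"]}

```bash
mkdir -p pics; cat > h.py <<'E'
import numpy as np, cv2
from workcell import get_state, eyes, hand_in, nets, env
def ray(p,uv):
    n=cv2.undistortPoints(np.array([[uv]],float),p["K"],np.array(p["dist"],float))[0,0]
    R=np.array(p["R"]);t=np.array(p["t"]); return -R.T@t, R.T@np.array([n[0],n[1],1])
def onz(p,uv,z):
    o,d=ray(p,uv); return o+d*(z-o[2])/d[2]
def tri(a,b):
    A=np.zeros((3,3));y=np.zeros(3)
    for o,d in (a,b):
        d=d/np.linalg.norm(d);M=np.eye(3)-np.outer(d,d);A+=M;y+=M@o
    return np.linalg.solve(A,y)
E
python3 - <<'E'
from h import *
P={c:eyes.read_camera(c) for c in("top","side")}
r={}
for c,p in P.items():
    cv2.imwrite(f"pics/{c}0.png",p["img"])
    for l in("pad_top","lever_pivot","bin","lid","used_tube","lever"):
        q=nets.spot_point(p,l); print(c,l,[(np.round(x["at"],1).tolist(),round(x["p"],2)) for x in q[:2]])
        if q:r[c,l]=ray(p,q[0]["at"])
for l in("pad_top","lever_pivot","bin","lid","used_tube","lever"):
    if ("top",l) in r and ("side",l) in r: print(l,tri(r["top",l],r["side",l]).round(4))
for l in("paste_pot","forceps","tape_roll","gauze_stack"):
    q=nets.find_in(P["top"],l); print(l,[(onz(P["top"],x["at"],.015).round(3),x["p"]) for x in q[:1]])
s=get_state();print(s["t"],s["eef_pos"],s["eef_rot"],s["gripper_width"])
E
```

```text
top pad_top [([274.6, 271.6], 0.97)]
top lever_pivot [([276.0, 197.2], 0.62)]
top bin [([249.8, 201.8], 0.87)]
top lid [([253.6, 168.3], 0.82), ([472.5, 194.7], 0.29)]
top used_tube [([253.7, 237.2], 0.49)]
top lever [([280.2, 203.0], 0.68)]
side pad_top [([271.2, 251.3], 0.49), ([413.9, 260.7], 0.28)]
side lever_pivot [([271.2, 240.8], 0.95)]
side bin [([240.2, 261.4], 0.79)]
side lid [([247.9, 215.8], 0.75)]
side used_tube [([242.2, 249.5], 0.68), ([419.8, 294.4], 0.5)]
side lever [([272.7, 238.3], 0.58), ([420.8, 294.2], 0.21)]
pad_top [0.4446 0.0438 0.1542]
lever_pivot [0.6192 0.0434 0.0644]
bin [0.617  0.1195 0.0057]
lid [0.6836 0.0956 0.101 ]
used_tube [0.5235 0.1019 0.1065]
lever [0.6035 0.036  0.0815]
paste_pot [(array([ 0.627, -0.439,  0.015]), 0.62)]
forceps [(array([0.545, 0.148, 0.015]), 0.2)]
tape_roll [(array([ 0.466, -0.323,  0.015]), 0.53)]
gauze_stack [(array([ 0.591, -0.333,  0.015]), 0.56)]
0.9 [ 0.15124477 -0.58064395  0.22263897] [1.44928568e-05 9.91895700e-01 1.27054794e-01 1.54594892e-05] 0.08790203780298038
```

View pics/top0.png

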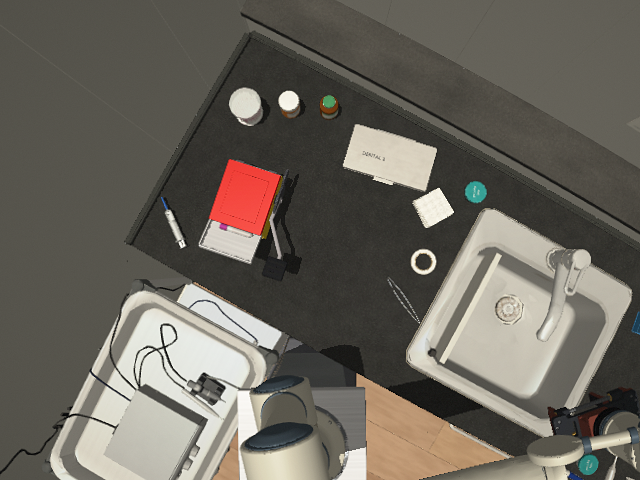

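View pics/side0.png

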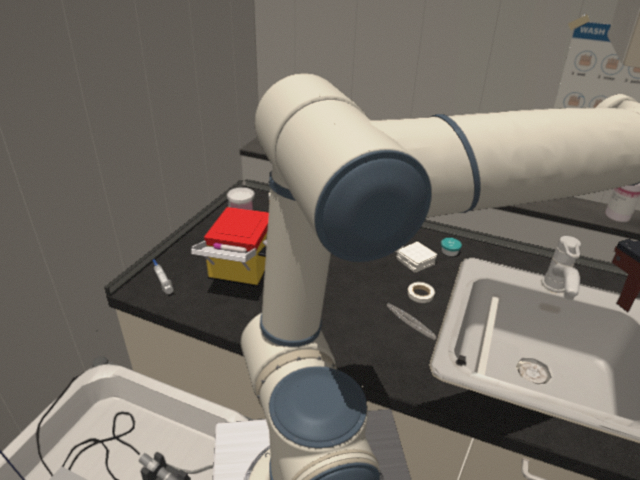

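The top view shows the red lid at about (248,197), the chute with the tube cap at (223,227), and the black pad at (274,270) with its shadow to the right. The side view has the pad hidden behind the arm. Next I fit the bin pose (x, y, yaw) to the points.

```bash
cat > fit.py <<'E'
from h import *
from scipy.optimize import least_squares
M={"pad_top":(-.131,-.120,.154),"lever_pivot":(.02,-.072,.08),"lever":(.02,-.072,.08),"bin":(0,0,0),"lid":(.0725,0,.1)}
def fit():
    obs=[]
    for c in("top","side"):
        p=eyes.read_camera(c)
        for l,X in M.items():
            if c=="side" and l=="pad_top": continue
            for q in nets.spot_point(p,l)[:1]: obs.append((c,l,p,np.array(q["at"]),X))
        if c=="top":
            hsv=cv2.cvtColor(p["img"],cv2.COLOR_BGR2HSV)
            m=(((hsv[...,0]<8)|(hsv[...,0]>172))&(hsv[...,1]>170)&(hsv[...,2]>120)).astype(np.uint8)
            n,lab,st,ce=cv2.connectedComponentsWithStats(m);k=1+np.argmax(st[1:,4])
            obs.append((c,"lidmid",p,ce[k],(0,0,.12)))
            box=cv2.minAreaRect(np.argwhere(lab==k)[:,::-1].astype(np.float32));b=cv2.boxPoints(box)
            print("lid box on z=.12",[onz(p,x,.119)[:2].round(3).tolist() for x in b])
    def pr(v,o):
        c,s=np.cos(v[2]),np.sin(v[2]);X=o[4]
        W=np.array([v[0]+c*X[0]-s*X[1],v[1]+s*X[0]+c*X[1],X[2]])
        p=o[2];return cv2.projectPoints(W[None],cv2.Rodrigues(np.array(p["R"]))[0],np.array(p["t"],float),p["K"],np.array(p["dist"],float))[0].ravel()
    f=lambda v:np.concatenate([pr(v,o)-o[3] for o in obs])
    r=least_squares(f,[.6,.1,0],loss="soft_l1",f_scale=1.5)
    for o,e in zip(obs,f(r.x).reshape(-1,2)):print(o[0],o[1],e.round(1))
    v=r.x;c,s=np.cos(v[2]),np.sin(v[2]);R=np.array([[c,-s],[s,c]])
    print("pose",v.round(4))
    for n,X in(("pad rest",(-.131,-.12)),("pad full",(-.148,-.12)),("chute corner",(-.142,-.063))):print(n,(v[:2]+R@X).round(4))
    for o in obs:
        if o[1]=="pad_top":print("pad on z=.154",onz(o[2],o[3],.154).round(4))
fit()
E
python3 fit.py
```

```text
lid box on z=.12 [[0.568, 0.197], [0.706, 0.15], [0.663, 0.032], [0.527, 0.079]]
top pad_top [-0.1  1.7]
top lever_pivot [1.6 0.5]
top lever [-0.5 -1.3]
top bin [1.2 2.4]
top lid [-1.2 -1.7]
top lidmid [-0.2 -0.1]
side lever_pivot [-2.3 -2.8]
side lever [-1.4 -0.1]
side bin [ 2.5 -1.3]
side lid [1.  3.3]
pose [ 0.6155  0.1144 -0.3288]
pad rest [0.4528 0.0431]
pad full [0.4367 0.0486]
chute corner [0.4608 0.1006]
pad on z=.154 [0.4565 0.0428 0.154 ]
```

Emit:
carry_out:
  increments:
    - {"dx": 0.005, "dy": 0.035, "dz": 0.002, "rz": 0.6, "gripper": 0}
    - {"dx": 0.005, "dy": 0.035, "dz": 0.002, "rz": 0.6, "gripper": 0}
    - {"dx": 0.005, "dy": 0.035, "dz": 0.002, "rz": 0.6, "gripper": 0}
    - {"dx": 0.005, "dy": 0.035, "dz": 0.002, "rz": 0.6, "gripper": 0}
    - {"dx": 0.005, "dy": 0.035, "dz": 0.002, "rz": 0.6, "gripper": 0}

```text
schema error: expected keys dx, dy, dz, rx, ry, rz, gripper
```

Emit:
carry_out:
  increments:
    - {"dx": 0.02, "dy": 0.035, "rz": 0.6, "gripper": 0}
    - {"dx": 0.02, "dy": 0.035, "rz": 0.6, "gripper": 0}
    - {"dx": 0.02, "dy": 0.035, "rz": 0.6, "gripper": 0}
    - {"dx": 0.02, "dy": 0.035, "rz": 0.6, "gripper": 0}
    - {"dx": 0.02, "dy": 0.035, "rz": 0.6, "gripper": 0}

```text
schema error: expected keys dx, dy, dz, rx, ry, rz, gripper
```

Emit:
carry_out:
  increments:
    - {"dx": 0.02, "dy": 0.03, "rz": 0.6, "gripper": 0}
    - {"dx": 0.02, "dy": 0.03, "rz": 0.6, "gripper": 0}
    - {"dx": 0.02, "dy": 0.03, "rz": 0.6, "gripper": 0}
    - {"dx": 0.02, "dy": 0.03, "rz": 0.6, "gripper": 0}
    - {"rz": 0.6, "gripper": 0}

```text
schema error: expected keys dx, dy, dz, rx, ry, rz, gripper
```

All seven keys are required, so I'll write them out.

Emit:
carry_out:
  increments:
    - {"dx": 0.005, "dy": 0.035, "dz": 0.002, "rx": 0, "ry": 0, "rz": 0.6, "gripper": 0}
    - {"dx": 0.005, "dy": 0.035, "dz": 0.002, "rx": 0, "ry": 0, "rz": 0.6, "gripper": 0}
    - {"dx": 0.005, "dy": 0.035, "dz": 0.002, "rx": 0, "ry": 0, "rz": 0.6, "gripper": 0}
    - {"dx": 0.005, "dy": 0.035, "dz": 0.002, "rx": 0, "ry": 0, "rz": 0.6, "gripper": 0}
    - {"dx": 0.005, "dy": 0.035, "dz": 0.002, "rx": 0, "ry": 0, "rz": 0.6, "gripper": 0}

```text
t: 1.95
eef_pos: [0.1763, -0.4043, 0.2327]
eef_rot: [0.0, 0.967, 0.256, 0.0]
contact_force: [0.3, 0.2, 0.9]
gripper_width: 0.0513
finger_force: 0.0
```

Emit:
carry_out:
  increments:
    - {"dx": 0.02, "dy": 0.035, "dz": 0, "rx": 0, "ry": 0, "rz": 0.6, "gripper": 0}
    - {"dx": 0.02, "dy": 0.035, "dz": 0, "rx": 0, "ry": 0, "rz": 0.6, "gripper": 0}
    - {"dx": 0.02, "dy": 0.035, "dz": 0, "rx": 0, "ry": 0, "rz": 0.6, "gripper": 0}
    - {"dx": 0.02, "dy": 0.035, "dz": 0, "rx": 0, "ry": 0, "rz": 0.6, "gripper": 0}
    - {"dx": 0.02, "dy": 0.035, "dz": 0, "rx": 0, "ry": 0, "rz": 0.6, "gripper": 0}

```text
t: 2.45
eef_pos: [0.2766, -0.2292, 0.2329]
eef_rot: [0.001, 0.925, 0.38, 0.0]
contact_force: [1.3, 0.0, 0.5]
gripper_width: 0.0114
finger_force: 0.0
```

Emit:
carry_out:
  increments:
    - {"dx": 0.02, "dy": 0.03, "dz": 0, "rx": 0, "ry": 0, "rz": 0.6, "gripper": 0}
    - {"dx": 0.02, "dy": 0.03, "dz": 0, "rx": 0, "ry": 0, "rz": 0.6, "gripper": 0}
    - {"dx": 0.02, "dy": 0.03, "dz": 0, "rx": 0, "ry": 0, "rz": 0.6, "gripper": 0}
    - {"dx": 0.02, "dy": 0.03, "dz": 0, "rx": 0, "ry": 0, "rz": 0.6, "gripper": 0}
    - {"dx": 0, "dy": 0, "dz": 0, "rx": 0, "ry": 0, "rz": 0.6, "gripper": 0}

```text
t: 2.95
eef_pos: [0.3576, -0.1075, 0.2326]
eef_rot: [-0.0, 0.866, 0.5, 0.001]
contact_force: [-0.3, -1.1, -0.6]
gripper_width: 0.0002
finger_force: 0.0
```

```bash
python3 - <<'E'
from h import *
from scipy.spatial.transform import Rotation as Ro
s=get_state();p=eyes.read_camera("wrist");cv2.imwrite("pics/w1.png",p["img"])
w,x,y,z=s["eef_rot"];R=Ro.from_quat([x,y,z,w]).as_matrix()
print("tool y ang",np.arctan2(R[1,1],R[0,1]),"goff",env.grip_point_offset)
H=np.array(p["hand_eye"]);Rc=R@H[:3,:3];o=R@H[:3,3]+s["eef_pos"]
p["R"]=Rc.T;p["t"]=-Rc.T@o
def show(p,n):
    for l in("pad_top","lever_pivot","bin","lever"):
        for q in nets.spot_point(p,l)[:1]:
            print(n,l,np.round(q["at"]),q["p"],onz(p,q["at"],{"pad_top":.154,"bin":0}.get(l,.08)).round(4))
show(p,"wrist")
P=eyes.read_camera("side");show(P,"side")
W=eyes.read_camera("top");show(W,"top")
E
```

```text
tool y ang -0.522591556312182 goff -0.0187
top pad_top [274. 268.] 0.74 [0.4522 0.0435 0.154 ]
top lever_pivot [277. 200.] 0.7 [0.6111 0.0423 0.08  ]
top bin [251. 202.] 0.84 [0.6169 0.1154 0.    ]
top lever [279. 200.] 0.59 [0.6117 0.0383 0.08  ]
```

View pics/w1.png

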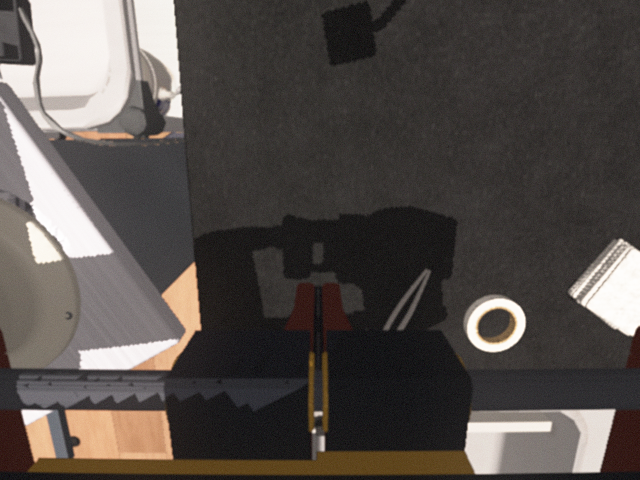

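Emit:
carry_out:
  increments:
    - {"dx": 0.024, "dy": 0.038, "dz": 0, "rx": 0, "ry": 0, "rz": 0.55, "gripper": 0}
    - {"dx": 0.024, "dy": 0.038, "dz": 0, "rx": 0, "ry": 0, "rz": 0.55, "gripper": 0}
    - {"dx": 0.024, "dy": 0.038, "dz": 0, "rx": 0, "ry": 0, "rz": 0.55, "gripper": 0}
    - {"dx": 0.024, "dy": 0.036, "dz": 0, "rx": 0, "ry": 0, "rz": 0.55, "gripper": 0}
    - {"dx": 0, "dy": 0, "dz": -0.02, "rx": 0, "ry": 0, "rz": 0, "gripper": 0}

```text
t: 4.2
eef_pos: [0.4545, 0.0432, 0.2138]
eef_rot: [0.0, 0.814, 0.58, 0.002]
contact_force: [-0.2, -0.4, -0.2]
gripper_width: 0.0006
finger_force: 0.0
```

```bash
python3 - <<'E'
from h import *
from scipy.spatial.transform import Rotation as Ro
s=get_state();p=eyes.read_camera("wrist");print(s["eef_pos"],s["contact_force"])
w,x,y,z=s["eef_rot"];R=Ro.from_quat([x,y,z,w]).as_matrix()
H=np.array(p["hand_eye"]);Rc=R@H[:3,:3];o=R@H[:3,3]+s["eef_pos"]
p["R"]=Rc.T;p["t"]=-Rc.T@o
for l in("pad_top","lever"):
    for q in nets.spot_point(p,l)[:1]: print(l,q,onz(p,q["at"],.154 if l=="pad_top" else .08))
q=eyes.read_camera("side")
cv2.imwrite("pics/ws2.png",np.hstack([cv2.resize(p["img"],(400,300)),cv2.resize(q["img"][150:350,180:447],(400,300))]))
E
```

```text
[0.45454957 0.0431801  0.21377032] [-0.21840294 -0.374262   -0.21238698]
pad_top {'at': [315.8, 264.1], 'p': 0.63} [0.45348693 0.04298633 0.154     ]
lever {'at': [518.1, 172.0], 'p': 0.61} [0.61122788 0.03881968 0.08      ]
```

View pics/ws2.png

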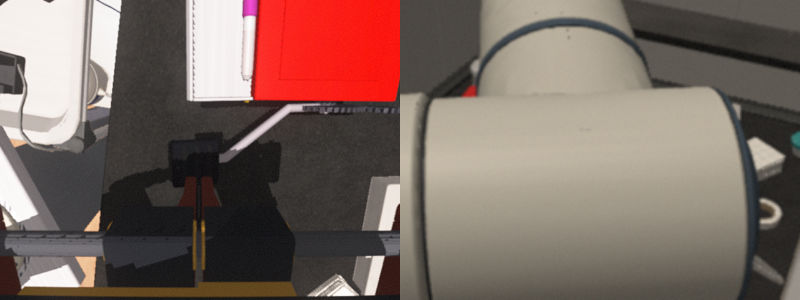

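The wrist view shows the pad at about (195,160), just below the fingertips and clear of the chute. Its measured centre is (0.4535, 0.043), the same as in the top view. I'll descend to it now.

Emit:
carry_out:
  increments:
    - {"dx": 0, "dy": 0, "dz": -0.012, "rx": 0, "ry": 0, "rz": 0, "gripper": 0}
    - {"dx": 0, "dy": 0, "dz": -0.012, "rx": 0, "ry": 0, "rz": 0, "gripper": 0}
    - {"dx": 0, "dy": 0, "dz": -0.012, "rx": 0, "ry": 0, "rz": 0, "gripper": 0}
    - {"dx": 0, "dy": 0, "dz": -0.008, "rx": 0, "ry": 0, "rz": 0, "gripper": 0}
    - {"dx": 0, "dy": 0, "dz": -0.006, "rx": 0, "ry": 0, "rz": 0, "gripper": 0}

```text
t: 4.9
eef_pos: [0.4518, 0.0391, 0.1614]
eef_rot: [-0.0, 0.816, 0.578, -0.0]
contact_force: [0.2, 0.1, -0.2]
gripper_width: 0.0003
finger_force: 0.0
```

Emit:
carry_out:
  increments:
    - {"dx": 0, "dy": 0, "dz": -0.004, "rx": 0, "ry": 0, "rz": 0, "gripper": 0}
    - {"dx": 0, "dy": 0, "dz": -0.003, "rx": 0, "ry": 0, "rz": 0, "gripper": 0}
    - {"dx": -0.001, "dy": 0, "dz": -0.003, "rx": 0, "ry": 0, "rz": 0, "gripper": 0}
    - {"dx": -0.001, "dy": 0.001, "dz": -0.003, "rx": 0, "ry": 0, "rz": 0, "gripper": 0}
    - {"dx": 0, "dy": 0, "dz": 0, "rx": 0, "ry": 0, "rz": 0, "gripper": 0}

```text
t: 5.4
eef_pos: [0.4501, 0.0403, 0.1498]
eef_rot: [0.0, 0.816, 0.578, -0.0]
contact_force: [-2.4, -0.0, 3.8]
gripper_width: 0.0004
finger_force: 1.6
```

Emit:
carry_out:
  increments:
    - {"dx": -0.0015, "dy": 0.001, "dz": -0.004, "rx": 0, "ry": 0, "rz": 0, "gripper": 0}
    - {"dx": -0.0015, "dy": 0.001, "dz": -0.004, "rx": 0, "ry": 0, "rz": 0, "gripper": 0}
    - {"dx": -0.0015, "dy": 0.001, "dz": -0.004, "rx": 0, "ry": 0, "rz": 0, "gripper": 0}
    - {"dx": -0.0015, "dy": 0.001, "dz": -0.004, "rx": 0, "ry": 0, "rz": 0, "gripper": 0}
    - {"dx": -0.001, "dy": 0.001, "dz": -0.004, "rx": 0, "ry": 0, "rz": 0, "gripper": 0}

```text
t: 5.9
eef_pos: [0.4432, 0.0454, 0.1292]
eef_rot: [0.0, 0.816, 0.578, 0.0]
contact_force: [1.1, -2.5, 2.8]
gripper_width: 0.0
finger_force: 1.5
```

Emit:
carry_out:
  increments:
    - {"dx": -0.001, "dy": 0.0005, "dz": -0.004, "rx": 0, "ry": 0, "rz": 0, "gripper": 0}
    - {"dx": -0.001, "dy": 0.0005, "dz": -0.004, "rx": 0, "ry": 0, "rz": 0, "gripper": 0}
    - {"dx": -0.001, "dy": 0.0005, "dz": -0.004, "rx": 0, "ry": 0, "rz": 0, "gripper": 0}
    - {"dx": -0.001, "dy": 0, "dz": -0.004, "rx": 0, "ry": 0, "rz": 0, "gripper": 0}
    - {"dx": -0.001, "dy": 0, "dz": -0.004, "rx": 0, "ry": 0, "rz": 0, "gripper": 0}

```text
t: 6.4
eef_pos: [0.4386, 0.0473, 0.1096]
eef_rot: [-0.0, 0.816, 0.578, 0.001]
contact_force: [2.4, 1.3, 3.1]
gripper_width: 0.0004
finger_force: 1.6
```

Emit:
carry_out:
  increments:
    - {"dx": -0.0005, "dy": 0, "dz": -0.004, "rx": 0, "ry": 0, "rz": 0, "gripper": 0}
    - {"dx": -0.0005, "dy": 0, "dz": -0.004, "rx": 0, "ry": 0, "rz": 0, "gripper": 0}
    - {"dx": -0.0005, "dy": 0, "dz": -0.004, "rx": 0, "ry": 0, "rz": 0, "gripper": 0}
    - {"dx": 0, "dy": 0, "dz": -0.004, "rx": 0, "ry": 0, "rz": 0, "gripper": 0}
    - {"dx": 0, "dy": 0, "dz": -0.004, "rx": 0, "ry": 0, "rz": 0, "gripper": 0}

```text
t: 6.9
eef_pos: [0.4362, 0.0473, 0.0891]
eef_rot: [-0.001, 0.816, 0.578, -0.0]
contact_force: [-1.3, 3.2, 3.4]
gripper_width: 0.0007
finger_force: 2.2
```

Tracking well. Next, the last 10–12 mm to the stop.

Emit:
carry_out:
  increments:
    - {"dx": 0, "dy": 0, "dz": -0.003, "rx": 0, "ry": 0, "rz": 0, "gripper": 0}
    - {"dx": 0, "dy": 0, "dz": -0.003, "rx": 0, "ry": 0, "rz": 0, "gripper": 0}
    - {"dx": 0, "dy": 0, "dz": -0.002, "rx": 0, "ry": 0, "rz": 0, "gripper": 0}
    - {"dx": 0, "dy": 0, "dz": -0.002, "rx": 0, "ry": 0, "rz": 0, "gripper": 0}
    - {"dx": 0, "dy": 0, "dz": 0, "rx": 0, "ry": 0, "rz": 0, "gripper": 0}

```text
t: 7.4
eef_pos: [0.4363, 0.0468, 0.0791]
eef_rot: [-0.0, 0.816, 0.578, -0.001]
contact_force: [-4.2, 3.4, 4.3]
gripper_width: 0.0006
finger_force: 2.3
```

```bash
python3 - <<'E'
from h import *
s=get_state();print(s["t"],s["eef_pos"],s["contact_force"])
p=eyes.read_camera("wrist");q=eyes.read_camera("top")
for c,l in((q,"used_tube"),(p,"used_tube")):print(nets.spot_point(c,l)[:2])
cv2.imwrite("pics/ws3.png",np.hstack([cv2.resize(p["img"],(400,300)),cv2.resize(q["img"][130:310,150:390],(400,300))]))
E
```

```text
7.4 [0.43626767 0.04681037 0.07912747] [-4.22528557  3.39057841  4.30435012]
[{'at': [264.3, 218.8], 'p': 0.65}]
[{'at': [530.1, 122.4], 'p': 0.97}]
```

View pics/ws3.png

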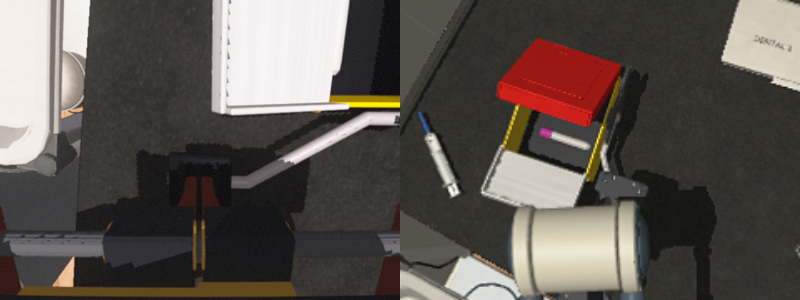

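The top view shows the lid up, with the tube (cap at 545,133) lying inside the bin. The chute is empty. I'll press a little more to find the stop, and hold there.

Emit:
carry_out:
  increments:
    - {"dx": 0, "dy": 0, "dz": -0.002, "rx": 0, "ry": 0, "rz": 0, "gripper": 0}
    - {"dx": 0, "dy": 0, "dz": -0.001, "rx": 0, "ry": 0, "rz": 0, "gripper": 0}
    - {"dx": 0, "dy": 0, "dz": 0, "rx": 0, "ry": 0, "rz": 0, "gripper": 0}
    - {"dx": 0, "dy": 0, "dz": 0, "rx": 0, "ry": 0, "rz": 0, "gripper": 0}
    - {"dx": 0, "dy": 0, "dz": 0, "rx": 0, "ry": 0, "rz": 0, "gripper": 0}

```text
t: 8.1
eef_pos: [0.4367, 0.0466, 0.0774]
eef_rot: [0.0, 0.816, 0.578, -0.0]
contact_force: [-5.7, 2.5, 7.3]
gripper_width: 0.0008
finger_force: 4.2
```

Emit:
carry_out:
  increments:
    - {"dx": 0, "dy": 0, "dz": 0, "rx": 0, "ry": 0, "rz": 0, "gripper": 0}
    - {"dx": 0, "dy": 0, "dz": 0, "rx": 0, "ry": 0, "rz": 0, "gripper": 0}
    - {"dx": 0, "dy": 0, "dz": 0, "rx": 0, "ry": 0, "rz": 0, "gripper": 0}
    - {"dx": 0, "dy": 0, "dz": 0, "rx": 0, "ry": 0, "rz": 0, "gripper": 0}
    - {"dx": 0, "dy": 0, "dz": 0, "rx": 0, "ry": 0, "rz": 0, "gripper": 0}

```text
t: 8.6
eef_pos: [0.4367, 0.0466, 0.0773]
eef_rot: [0.0, 0.816, 0.578, -0.0]
contact_force: [-5.9, 2.6, 7.4]
gripper_width: 0.0006
finger_force: 4.2
```

At the stop: the force rose to 7.4 N and z stays at 0.077. Now the slow release at 0.03 m/s, back along the arc.

Emit:
carry_out:
  increments:
    - {"dx": 0, "dy": 0, "dz": 0.002, "rx": 0, "ry": 0, "rz": 0, "gripper": 0}
    - {"dx": 0, "dy": 0, "dz": 0.003, "rx": 0, "ry": 0, "rz": 0, "gripper": 0}
    - {"dx": 0, "dy": 0, "dz": 0.003, "rx": 0, "ry": 0, "rz": 0, "gripper": 0}
    - {"dx": 0, "dy": 0, "dz": 0.003, "rx": 0, "ry": 0, "rz": 0, "gripper": 0}
    - {"dx": 0, "dy": 0, "dz": 0.003, "rx": 0, "ry": 0, "rz": 0, "gripper": 0}

```text
t: 9.1
eef_pos: [0.4369, 0.0466, 0.091]
eef_rot: [0.0, 0.816, 0.578, 0.0]
contact_force: [-2.9, 0.8, 3.9]
gripper_width: 0.0003
finger_force: 2.1
```

Emit:
carry_out:
  increments:
    - {"dx": 0.0004, "dy": 0, "dz": 0.003, "rx": 0, "ry": 0, "rz": 0, "gripper": 0}
    - {"dx": 0.0004, "dy": 0, "dz": 0.003, "rx": 0, "ry": 0, "rz": 0, "gripper": 0}
    - {"dx": 0.0004, "dy": 0, "dz": 0.003, "rx": 0, "ry": 0, "rz": 0, "gripper": 0}
    - {"dx": 0.0004, "dy": 0, "dz": 0.003, "rx": 0, "ry": 0, "rz": 0, "gripper": 0}
    - {"dx": 0.0004, "dy": 0, "dz": 0.003, "rx": 0, "ry": 0, "rz": 0, "gripper": 0}

```text
t: 9.6
eef_pos: [0.439, 0.0465, 0.106]
eef_rot: [0.001, 0.816, 0.578, 0.0]
contact_force: [-2.1, -2.4, 3.5]
gripper_width: 0.0001
finger_force: 1.9
```

Emit:
carry_out:
  increments:
    - {"dx": 0.0006, "dy": -0.0002, "dz": 0.003, "rx": 0, "ry": 0, "rz": 0, "gripper": 0}
    - {"dx": 0.0006, "dy": -0.0002, "dz": 0.003, "rx": 0, "ry": 0, "rz": 0, "gripper": 0}
    - {"dx": 0.0006, "dy": -0.0002, "dz": 0.003, "rx": 0, "ry": 0, "rz": 0, "gripper": 0}
    - {"dx": 0.0008, "dy": -0.0003, "dz": 0.003, "rx": 0, "ry": 0, "rz": 0, "gripper": 0}
    - {"dx": 0.0008, "dy": -0.0003, "dz": 0.003, "rx": 0, "ry": 0, "rz": 0, "gripper": 0}

```text
t: 10.1
eef_pos: [0.4422, 0.0457, 0.1209]
eef_rot: [-0.0, 0.816, 0.578, 0.0]
contact_force: [-2.1, -2.3, 2.2]
gripper_width: 0.0004
finger_force: 1.7
```

Emit:
carry_out:
  increments:
    - {"dx": 0.0008, "dy": -0.0003, "dz": 0.003, "rx": 0, "ry": 0, "rz": 0, "gripper": 0}
    - {"dx": 0.0008, "dy": -0.0003, "dz": 0.003, "rx": 0, "ry": 0, "rz": 0, "gripper": 0}
    - {"dx": 0.001, "dy": -0.0004, "dz": 0.003, "rx": 0, "ry": 0, "rz": 0, "gripper": 0}
    - {"dx": 0.001, "dy": -0.0004, "dz": 0.003, "rx": 0, "ry": 0, "rz": 0, "gripper": 0}
    - {"dx": 0.001, "dy": -0.0004, "dz": 0.003, "rx": 0, "ry": 0, "rz": 0, "gripper": 0}

```text
t: 10.6
eef_pos: [0.4468, 0.0441, 0.1359]
eef_rot: [-0.0, 0.816, 0.578, 0.0]
contact_force: [-2.7, 0.8, 3.8]
gripper_width: 0.0006
finger_force: 1.8
```

Emit:
carry_out:
  increments:
    - {"dx": 0.001, "dy": -0.0004, "dz": 0.003, "rx": 0, "ry": 0, "rz": 0, "gripper": 0}
    - {"dx": 0.0012, "dy": -0.0004, "dz": 0.003, "rx": 0, "ry": 0, "rz": 0, "gripper": 0}
    - {"dx": 0.0012, "dy": -0.0004, "dz": 0.003, "rx": 0, "ry": 0, "rz": 0, "gripper": 0}
    - {"dx": 0.0012, "dy": -0.0004, "dz": 0.003, "rx": 0, "ry": 0, "rz": 0, "gripper": 0}
    - {"dx": 0.0012, "dy": -0.0004, "dz": 0.002, "rx": 0, "ry": 0, "rz": 0, "gripper": 0}

```text
t: 11.1
eef_pos: [0.4528, 0.0419, 0.15]
eef_rot: [0.0, 0.816, 0.578, 0.0]
contact_force: [-1.4, 1.2, 3.8]
gripper_width: 0.0006
finger_force: 1.6
```

Emit:
carry_out:
  increments:
    - {"dx": 0.0012, "dy": -0.0004, "dz": 0.002, "rx": 0, "ry": 0, "rz": 0, "gripper": 0}
    - {"dx": 0.0005, "dy": 0, "dz": 0.002, "rx": 0, "ry": 0, "rz": 0, "gripper": 0}
    - {"dx": 0, "dy": 0, "dz": 0.002, "rx": 0, "ry": 0, "rz": 0, "gripper": 0}
    - {"dx": 0, "dy": 0, "dz": 0.002, "rx": 0, "ry": 0, "rz": 0, "gripper": 0}
    - {"dx": 0, "dy": 0, "dz": 0.002, "rx": 0, "ry": 0, "rz": 0, "gripper": 0}

```text
t: 11.6
eef_pos: [0.4539, 0.0414, 0.1592]
eef_rot: [-0.0, 0.816, 0.578, -0.001]
contact_force: [-0.7, -0.6, 1.1]
gripper_width: 0.0007
finger_force: 0.0
```

Emit:
carry_out:
  increments:
    - {"dx": 0, "dy": 0, "dz": 0.003, "rx": 0, "ry": 0, "rz": 0, "gripper": 0}
    - {"dx": 0, "dy": 0, "dz": 0.005, "rx": 0, "ry": 0, "rz": 0, "gripper": 0}
    - {"dx": 0, "dy": 0, "dz": 0.015, "rx": 0, "ry": 0, "rz": 0, "gripper": 0}
    - {"dx": 0, "dy": 0, "dz": 0.02, "rx": 0, "ry": 0, "rz": 0, "gripper": 0}
    - {"dx": 0, "dy": 0, "dz": 0.025, "rx": 0, "ry": 0, "rz": 0, "gripper": 0}

```text
t: 12.1
eef_pos: [0.4539, 0.0415, 0.2288]
eef_rot: [-0.0, 0.816, 0.578, -0.0]
contact_force: [0.4, 1.2, -0.1]
gripper_width: 0.0004
finger_force: 0.0
```

Emit:
carry_out:
  increments:
    - {"dx": -0.015, "dy": -0.03, "dz": 0.005, "rx": 0, "ry": 0, "rz": 0, "gripper": 0}
    - {"dx": -0.015, "dy": -0.03, "dz": 0.005, "rx": 0, "ry": 0, "rz": 0, "gripper": 0}
    - {"dx": -0.015, "dy": -0.03, "dz": 0, "rx": 0, "ry": 0, "rz": 0, "gripper": 0}
    - {"dx": -0.015, "dy": -0.03, "dz": 0, "rx": 0, "ry": 0, "rz": 0, "gripper": 0}
    - {"dx": 0, "dy": 0, "dz": 0, "rx": 0, "ry": 0, "rz": 0, "gripper": 0}

```text
t: 12.6
eef_pos: [0.3932, -0.0811, 0.2393]
eef_rot: [0.001, 0.817, 0.576, 0.0]
contact_force: [0.8, -0.5, -0.0]
gripper_width: 0.0006
finger_force: 0.0
```

```bash
python3 - <<'E'
from h import *
q=eyes.read_camera("top");s=get_state();print(s["t"],s["eef_pos"],s["contact_force"])
print(nets.spot_point(q,"pad_top")[:1])
cv2.imwrite("pics/t4.png",cv2.resize(q["img"][130:310,150:390],(640,480)))
E
```

```text
12.65 [ 0.39392544 -0.07972109  0.2390716 ] [-0.33366083  0.26838541 -0.19226164]
[{'at': [273.3, 268.1], 'p': 0.93}]
```

View pics/t4.png

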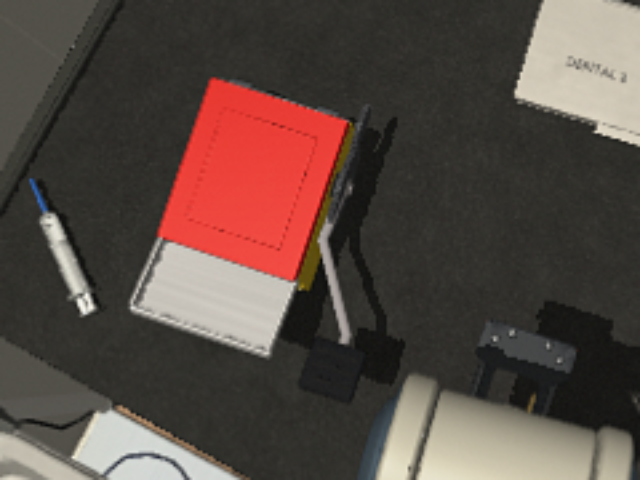

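The picture shows the lid shut (centre at about 255,180), the pad back up at (332,370), an empty chute and the hand clear, so I'll hand in.

```bash
python3 -c "
from workcell import hand_in
print(hand_in())"
```

```text
the job is handed in; nothing more can be done
None
```

I pressed the lever to its stop and held it until the tube lay in the bin, then eased it back up at about 0.03 m/s; the last picture shows the lid shut, the chute empty and the hand clear, and the job is handed in (no verdict was returned).

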